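# Refit the speed knob of a train controller

### The job

The red speed knob has come off the silver-topped model train controller and lies on the board beside it. Put it back on the D-shaped spindle: press lightly and turn it slowly until the flats meet and it drops fully home, then turn the controller down to its red OFF mark and let go. Be gentle: never load the controller with more than 30 N, whether pressing on it or turning it against its end stop, and leave the green van, the small screwdriver and the tape roll where they are.

Things in the scene. Friction and masses are not known exactly. Their poses are not given: they have to be found in the camera images.
- knob: Loose red round knob, 38 mm across, 26 mm high, 80 g, upright on the board. Origin: centre of its underside; z up; +x towards its white pointer line. Straight ribbed side: grip it across any diameter, firmly (20 N). Below, a 21 mm countersink narrows to a 14.7 mm round bore within 3.5 mm; from 7 mm inside to its end at 18 mm the bore is D-shaped, the flat on the pointer (+x) side, 3.1 mm off the axis.
- throttle: Train controller, fixed: dark box 116 x 158 mm on screw feet, silver face plate 48 mm above its origin with scale ticks, switch and lamp. Origin: under the spindle's axis, 0 to 8 mm above the board (feet set differently each time); z up; -x is its front. The red OFF mark lies 135 degrees anticlockwise (from above) from its +x.
- spindle_top (a point): Top centre of the brass spindle, 14 mm thick, 20 mm out of the plate; axes: the controller's. Its one flat (must face as the pointer does) was left 0.55 to 1.2 rad clockwise from above of OFF, not measured. Flats not aligned, the knob stops with this point 7 mm inside it; home, 18 mm. Gives 1.2 mm down on a spring (3 to 15 N). Drag 0.025 N m; end stop 0.03 rad past OFF; knob play 0.15 rad.
- off_mark (a point): Inner end of the red OFF mark on the face plate, 22 mm from the spindle's axis.
- knob_pointer (a point): Rim end of the white pointer line on the knob's top: 19 mm from the knob's axis along its +x, 26 mm above its underside.
- van_green: Loose green model box van with grey roof, 116 x 30 x 44 mm, standing on the board in front of the controller; origin: centre of its underside, y along it. Leave it alone.
- screwdriver_small: Loose small blue screwdriver, 112 mm long, 14 mm thick, lying behind the work; origin: under its middle, y along it. Leave it alone.
- masking_tape: Loose roll of tan masking tape, 104 mm across and 25 mm high, lying flat behind the work; origin: centre of its underside. Leave it alone.
Mind the look-alikes: they are no part of the job. Of the things that look like the knob, take the one that is farthest to the robot's left at the start.

How it is judged:
On the way:
1. the knob is fully home on the spindle (horizontal distance between knob and spindle_top below 0.002 m and z of knob in the frame of throttle below 0.052 m and angle between knob's own z axis and vertical below 0.1 rad), for 0.2 s.
At the end, for the whole second after the job is handed in: Knob home on the spindle (underside at most 4 mm above the plate, axis within 2 mm of the spindle's, tilt under 0.1 rad), its pointer's rim end within 5.5 mm (about 14 degrees) of the OFF mark's inner end, at rest and released (all of step 1 and horizontal distance between knob_pointer and off_mark below 0.0055 m and linear speed of knob below 0.02 m/s); the robot touches nothing.
It fails at once if the controller or its spindle is loaded with more than 30 N (contact force between anything else and throttle above 30 N).
It fails at once if the green van, the small screwdriver or the tape roll is moved by more than 15 mm (distance of any of van_green, screwdriver_small, masking_tape from where it was at the start of the episode above 0.015 m).
It also fails if it takes over 61 s, if anything falls off the work surface, if the arm or the gripper's body presses on something with over 40 N, if the wrist force passes 120 N, or if a joint passes its speed limit or range.

### The arm

A 7-joint arm with a two-finger parallel gripper is mounted at the origin on the work surface; the furniture and walls round the work are solid. World frame = base frame: x ahead of the robot, y to its left, z up, the work surface at z = 0. Lengths are in m, angles in rad, forces in N, time in s.
With the tool pointing down it reaches from about 0.4 to 0.85 m from the base axis. Payload 4.4 kg.
Tool frame: the origin (TCP) lies midway between the tips of the shut fingers; the grasp point (between the pads) lies 19 mm behind it; z points along the fingers, y is the direction in which the jaws open and shut (so a half turn about z gives the same grasp; the last joint's range is limited). The gripper opens to 94 mm and grips with 3 to 60 N. Pads are 16 mm wide; open, the fingers measure 119 mm over their backs; the gripper's body (75 mm by 177 mm) begins 78 mm behind the grasp point.
Start: joints at [-1.32, 0.628, 0.038, 1.517, -0.027, 0.996, -0.02], TCP at [0.202, 0.618, 0.18] pointing down, gripper open.
Joint ranges: [-3.06, 3.06], [-0.37, 2.12], [-1.25, 1.32], [0.18, 2.47], [-1.1, 4.24], [0.23, 1.98], [-2.94, 2.94]. Speed limits (rad/s): [2.57, 2.57, 3.14, 3.14, 3.14, 3.14, 3.14].

### API

Orientations are given as a rotation vector (axis times angle).
In Python, from station import r, vision gives the robot as it stands. The module is installed in compiled form; this text tells all that it offers.
- The arm moves only by the tool carry_out, never from a script. Its arguments are lists of equal length, an entry for each row: "slide": the shift along the tool's x, y, z in mm, a list of three; "yaw": the turn about the tool's z in degrees. In form: {"slide": [[tx, ty, tz], ...], "yaw": [yaw, ...]}. A call has 1 to 20 rows; each row shifts and turns the commanded pose from where the row before left it, along the tool's axes as they then stand; what a row does not reach is not made up. A row lasts 1/12 s, in which the tool goes at most 41.7 mm and 7.16 degrees, less where a joint would pass 70% of its speed; a pose out of reach is approached as far as the arm can. A call with a gripper value outside its range is refused whole. "grip" is the finger opening in mm, from 0 to 94, set as the call begins (left out, the last holds). The fingers move at their own pace and stop on an object; "newtons" is the grip in N (left out, the last holds). Time passes only in rows, so rows that do not move let the fingers close. It gives the time, the measured TCP pose, the force and the opening at its end, in the units of the state.
- r.read_state(): the state, without advancing time (a new reading comes with each control period).
- vision.capture(name): name is "side" or "top" or "wrist"; returns a dict with "frame" (480x640x3 uint8, red, green, blue), "intrinsics" (3x3 intrinsics, pixels), "world_from_camera" (4x4, takes a point from camera to world coordinates). Camera axes: x right, y up, looking along -z (the intrinsics and any distortion apply to the point x, -y, -z); pixel columns grow to the right and rows downward; lengths in m; the calibration is good to about 2 mm. A picture is of the moment at which its call begins. There is no depth.
- r.sign_off(): hands the job in, once; it reports no verdict.
The state is a dict: "time_s": time; "joint_pos": joint angles; "qd": joint speeds; "effort": joint torques, N m; "eef_pos": TCP position; "ee_rot": TCP orientation; "contact_force": force on the tool from outside, world axes, zero at the start; "wrist_torque": the same for the moment, N m; "gripper_width": opening from 0.0 (shut) to 1.0 (fully open).
Only numpy, scipy, OpenCV 4.12 (cv2) and the standard library are available. Lean on these libraries where they do the work, as an engineer would, in place of code of your own. Each camera call takes 0.05 s, during which the arm holds its last target. There are 200 camera calls.

## Working session

There is one attempt and no reset: what is moved stays moved. The work goes in short steps, Python scripts to look and compute and a tool call to move; the robot and the scene stay as the last step left them, time stands still between calls to the robot, and variables do not carry over. Pictures are saved under pics/ and viewed, about 8 in all and at most 12, crops included, and the job is handed in when it is done.

Besides the shell and the picture viewer there is one more tool, called after "Request:" in YAML: its name, and indented under it one key for each argument. carry_out: Moves the arm, as the interface text tells. Its arguments: {"type":"object","properties":{"slide":{"type":"array","items":{"type":"array","items":{"type":"number"}}},"yaw":{"type":"array","items":{"type":"number"}},"grip":{"type":"number"},"newtons":{"type":"number"}},"required":["slide","yaw"]}

```bash
mkdir -p pics; cat > h.py <<'E'
import numpy as np, cv2
from station import r, vision
def cap(n,save=None):
    c=vision.capture(n)
    if save: cv2.imwrite('pics/'+save,c['frame'][:,:,::-1])
    return c
def ray(c,u,v):
    K=np.array(c['intrinsics']);T=np.array(c['world_from_camera'])
    d=np.linalg.inv(K)@[u,v,1]; d=T[:3,:3]@(d*[1,-1,-1]); return T[:3,3],d/np.linalg.norm(d)
def onz(c,u,v,z):
    o,d=ray(c,u,v); return o+d*(z-o[2])/d[2]
def proj(c,p):
    K=np.array(c['intrinsics']);T=np.array(c['world_from_camera'])
    q=T[:3,:3].T@(np.array(p)-T[:3,3]); q=K@(q*[1,-1,-1]); return q[:2]/q[2]
def meet(c1,p1,c2,p2):
    o,d=ray(c1,*p1);o2,d2=ray(c2,*p2)
    s=np.linalg.lstsq(np.c_[d,-d2],o2-o,rcond=None)[0]
    a,b=o+s[0]*d,o2+s[1]*d2; return (a+b)/2,np.linalg.norm(a-b)
E
python3 - <<'E'
from h import *
for n in ('side','top','wrist'):
    c=cap(n,n+'0.png'); print(n,np.round(c['intrinsics'],1).tolist(),np.round(c['world_from_camera'],3).tolist())
a=[cv2.imread(f'pics/{n}0.png') for n in ('side','top')]
print({k:np.round(v,3) for k,v in r.read_state().items()})
E
```

```text
side [[509.8, 0.0, 313.8], [0.0, 509.8, 236.7], [0.0, 0.0, 1.0]] [[0.827, 0.472, -0.306, 0.281], [-0.562, 0.697, -0.446, -0.377], [0.003, 0.541, 0.841, 0.857], [0.0, 0.0, 0.0, 1.0]]
top [[505.0, 0.0, 322.0], [0.0, 505.0, 244.4], [0.0, 0.0, 1.0]] [[0.004, 0.992, -0.126, 0.442], [-1.0, 0.003, -0.007, 0.05], [-0.007, 0.126, 0.992, 1.034], [0.0, 0.0, 0.0, 1.0]]
wrist [[339.1, 0.0, 317.9], [0.0, 339.1, 238.8], [0.0, 0.0, 1.0]] [[0.312, -0.92, -0.236, 0.133], [0.95, 0.302, 0.08, 0.639], [-0.002, -0.249, 0.968, 0.383], [0.0, 0.0, 0.0, 1.0]]
{'time_s': np.float64(0.15), 'joint_pos': array([-1.32 ,  0.629,  0.038,  1.518, -0.027,  0.996, -0.02 ]), 'qd': array([ 0.   , -0.002, -0.001, -0.003, -0.001,  0.002, -0.   ]), 'effort': array([ 1.0000e-03, -5.5009e+01,  1.1450e+00, -1.8682e+01, -5.2000e-02,
        2.1000e-02,  0.0000e+00]), 'eef_pos': array([0.202, 0.617, 0.179]), 'ee_rot': array([-4.960e-01, -3.102e+00,  2.000e-03]), 'contact_force': array([ 0.538,  0.051, -0.125]), 'wrist_torque': array([-0.017,  0.014, -0.037]), 'gripper_width': np.float64(1.002)}
```

View pics/top0.png

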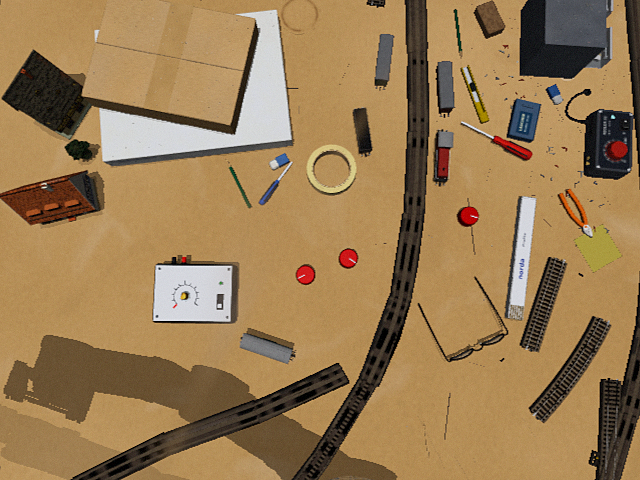

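View pics/side0.png

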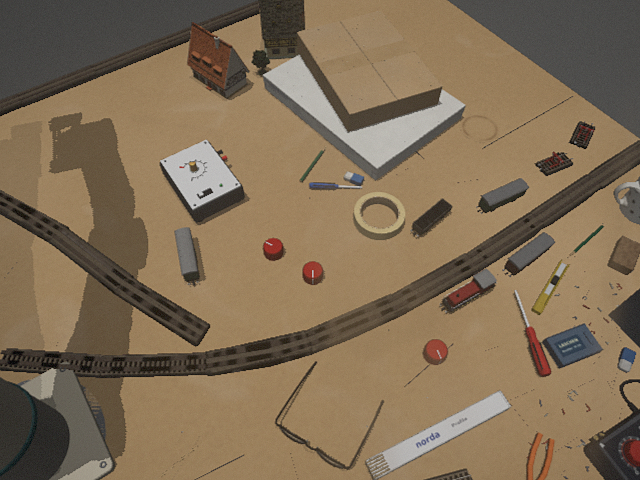

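Top view: four red knobs: (305,275), (347,259), (469,216) and the one on the black controller (619,149). The image's left is the robot's left (+y), so I take (305,275). Controller at (195,292), spindle about (184,296); van (267,346), tape (331,170), screwdriver (275,183).

```bash
python3 - <<'E'
from h import *
t=cap('top');s=cap('side')
def red(c,box):
    x0,y0,x1,y1=box; f=c['frame'][y0:y1,x0:x1].astype(int)
    m=((f[...,0]>120)&(f[...,1]<70)&(f[...,2]<70)).astype(np.uint8)
    n,l,st,ce=cv2.connectedComponentsWithStats(m)
    return [(st[i,4],np.round(ce[i]+[x0,y0],1)) for i in range(1,n) if st[i,4]>3]
print(red(t,(285,255,325,295)),red(s,(255,230,295,265)))
print('throttle red',red(t,(150,255,245,325)),red(s,(155,135,245,220)))
def zoom(c,b,k): x0,y0,x1,y1=b; return cv2.resize(c['frame'][y0:y1,x0:x1],None,fx=k,fy=k,interpolation=cv2.INTER_CUBIC)
a=zoom(t,(150,255,240,325),4.44) ; b=zoom(t,(280,250,370,320),4.44)
d=zoom(s,(155,135,245,205),4.44); e=zoom(s,(250,225,340,295),4.44)
print(a.shape)
cv2.imwrite('pics/z1.png',np.vstack([np.hstack([a[:300],b[:300]]),np.hstack([d[:300],e[:300]])])[:,:,::-1])
p=onz(t,305,274,.024);print(p, onz(t,184.5,296,.07), proj(s,p),proj(s,onz(t,184.5,296,.07)))
E
```

```text
[(np.int32(233), array([305.1, 274.2]))] [(np.int32(197), array([272.7, 245.6]))]
throttle red [(np.int32(20), array([183.5, 259. ]))] [(np.int32(10), array([224.1, 157.2])), (np.int32(4), array([181.5, 167. ]))]
(311, 400, 3)
[0.50959734 0.09073248 0.024     ] [0.46387868 0.31798163 0.07      ] [273.94507185 245.43069241] [193.75796107 164.82780894]
```

View pics/z1.png

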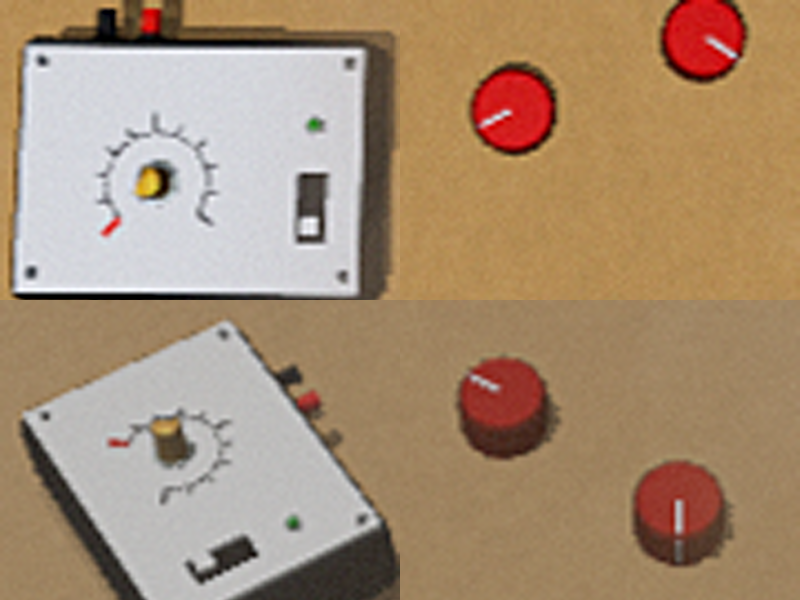

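The chosen knob is at about (0.510, 0.091), its pointer about 114° from world x; the controller's yaw is near 0, with OFF at about 135°. The choice is confirmed in the crop. Moving above it.

Request:
carry_out:
  slide:
    - [-22.8, -20.2, 0]
    - [-22.8, -20.2, 0]
    - [-22.8, -20.2, 0]
    - [-22.8, -20.2, 0]
    - [-22.8, -20.2, 0]
    - [-22.8, -20.2, 0]
    - [-22.8, -20.2, 0]
    - [-22.8, -20.2, 0]
    - [-22.8, -20.2, 0]
    - [-22.8, -20.2, 0]
    - [-22.8, -20.2, 0]
    - [-22.8, -20.2, 0]
    - [-22.8, -20.2, 0]
    - [-22.8, -20.2, 0]
    - [-22.8, -20.2, 0]
    - [-22.8, -20.2, 0]
    - [-22.8, -20.2, 0]
    - [-22.8, -20.2, 0]
    - [-22.8, -20.2, 0]
    - [-22.8, -20.2, 0]
  yaw: [0, 0, 0, 0, 0, 0, 0, 0, 0, 0, 0, 0, 0, 0, 0, 0, 0, 0, 0, 0]
  grip: 70

```text
time_s: 1.92
eef_pos: [0.5105, 0.0903, 0.1803]
ee_rot: [0.496, 3.102, 0.0]
contact_force: [0.6, -0.7, 0.6]
gripper_width: 0.745
```

Request:
carry_out:
  slide:
    - [0, 0, 25]
    - [0, 0, 25]
    - [0, 0, 20]
    - [0, 0, 0]
    - [0, 0, 0]
  yaw: [0, 0, 0, 0, 0]

```text
time_s: 2.33
eef_pos: [0.5092, 0.0916, 0.1097]
ee_rot: [-0.495, -3.1, 0.001]
contact_force: [0.4, -0.3, 0.4]
gripper_width: 0.743
```

```bash
cat >> h.py <<'E'
from scipy.spatial.transform import Rotation as R
def st():
    s=r.read_state(); M=R.from_rotvec(s['ee_rot']).as_matrix(); return s,np.array(s['eef_pos']),M
def redtop(c,z,amin=100):
    "red blobs: fit circle of the top ring on plane z"
    f=cv2.cvtColor(c['frame'],cv2.COLOR_RGB2HSV)
    m=(((f[...,0]<8)|(f[...,0]>172))&(f[...,1]>150)&(f[...,2]>60)).astype(np.uint8)
    m=cv2.morphologyEx(m,cv2.MORPH_CLOSE,np.ones((5,5)))
    cs,_=cv2.findContours(m,cv2.RETR_EXTERNAL,cv2.CHAIN_APPROX_NONE); out=[]
    for k in cs:
        if cv2.contourArea(k)<amin: continue
        p=np.array([onz(c,*q,z)[:2] for q in k[:,0].astype(float)])
        out.append((cv2.contourArea(k),k[:,0].mean(0),p.mean(0),np.ptp(p,0)))
    return out
E
python3 - <<'E'
from h import *
s,p,M=st(); print(s['time_s'],p,M.round(3).tolist(),s['joint_pos'],s['gripper_width'])
c=cap('wrist','w1.png')
for o in redtop(c,.026): print(o)
E
```

```text
2.3333 [0.50923841 0.09155604 0.10966335] [[-0.95, 0.312, -0.002], [0.312, 0.95, -0.0], [0.002, -0.001, -1.0]] [-0.27982834  0.54127008  0.06982353  1.95684416 -0.05963018  0.64759742
  1.08165132] 0.7432922723956149
(169.5, array([257.57534247, 293.68493151]), array([0.5424395 , 0.02160652]), array([0.03080996, 0.01975177]))
(1356.0, array([317.82258065, 232.03225806]), array([0.50467915, 0.0920146 ]), array([0.03877997, 0.03628817]))
(136.0, array([608.29545455, 180.04545455]), array([0.53791487, 0.33737785]), array([0.01120221, 0.0105818 ]))
```

View pics/w1.png

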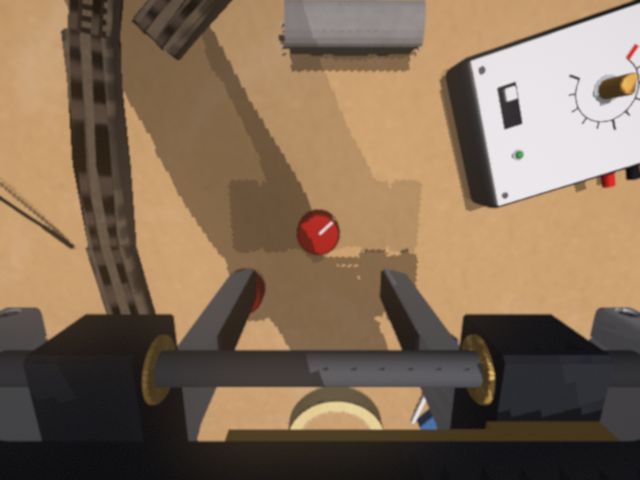

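Wrist view: knob at (318,232), pointer towards (332,222), centred between the fingers; the neighbour knob (257,293) and the controller at the right, spindle tip (627,85). Refining by the far rim.

```bash
cat >> h.py <<'E'
def rim(c,z,near,R0=.019):
    "knob axis from the silhouette: on plane z, far-side rim points (away from camera) fitted by circle of radius R0"
    from scipy.optimize import least_squares
    f=cv2.cvtColor(c['frame'],cv2.COLOR_RGB2HSV)
    m=(((f[...,0]<8)|(f[...,0]>172))&(f[...,1]>130)&(f[...,2]>50)).astype(np.uint8)
    m=cv2.morphologyEx(m,cv2.MORPH_CLOSE,np.ones((5,5)))
    cs,_=cv2.findContours(m,cv2.RETR_EXTERNAL,cv2.CHAIN_APPROX_NONE)
    k=min((k for k in cs if cv2.contourArea(k)>100),key=lambda k:np.linalg.norm(k[:,0].mean(0)-proj(c,near)))
    p=np.array([onz(c,*q,z)[:2] for q in k[:,0].astype(float)])
    o=np.array(c['world_from_camera'])[:2,3]; g=p.mean(0); d=(g-o)/np.linalg.norm(g-o)
    q=p[(p-g)@d>-.004]
    s=least_squares(lambda x:np.hypot(*(q-x).T)-R0,g,loss='soft_l1',f_scale=.001)
    return s.x,np.sqrt(np.mean(s.fun**2))
def white(c,z,ctr,lim=.0195):
    f=cv2.cvtColor(c['frame'],cv2.COLOR_RGB2HSV)
    vv,uu=np.nonzero((f[...,1]<130)&(f[...,2]>130))
    P=[onz(c,u,v,z)[:2] for u,v in zip(uu,vv) if np.linalg.norm(np.array([u,v])-proj(c,[*ctr,z]))<60]
    P=np.array([p for p in P if np.linalg.norm(p-ctr)<lim-.002]); d=P.mean(0)-ctr
    return len(P),np.degrees(np.arctan2(d[1],d[0])),np.linalg.norm(d)
E
python3 - <<'E'
from h import *
for n in ('wrist','top','side'):
    c=cap(n); x,e=rim(c,.026,[.508,.091,.02]); print(n,x,e,white(c,.026,x))
E
```

```text
wrist [0.50493282 0.09183384] 0.0008366631219631644 (87, np.float64(104.87641938996532), np.float64(0.008323239197867214))
top [ 0.62860427 -0.23908873] 0.0008203357925207678 (9, np.float64(-97.33382176012792), np.float64(0.010685562478234165))
side [0.50575284 0.08882851] 0.0010792071915529345 (15, np.float64(103.56783536017306), np.float64(0.010516424345948943))
```

Request:
carry_out:
  slide:
    - [2.5, 0, 15]
    - [0, 0, 20]
    - [0, 0, 20]
    - [0, 0, 20]
    - [0, 0, 15]
    - [0, 0, 8]
    - [0, 0, 4]
    - [0, 0, 2]
    - [0, 0, 0]
    - [0, 0, 0]
  yaw: [0, 0, 0, 0, 0, 0, 0, 0, 0, 0]

```text
time_s: 3.37
eef_pos: [0.5083, 0.0927, 0.007]
ee_rot: [0.495, 3.101, 0.001]
contact_force: [-0.2, -0.5, -0.6]
gripper_width: 0.747
```

Request:
carry_out:
  slide:
    - [0, 0, 0]
    - [0, 0, 0]
    - [0, 0, 0]
    - [0, 0, 0]
    - [0, 0, 0]
    - [0, 0, 0]
    - [0, 0, 0]
    - [0, 0, 0]
  yaw: [0, 0, 0, 0, 0, 0, 0, 0]
  grip: 30
  newtons: 20

```text
time_s: 4.03
eef_pos: [0.5075, 0.0925, 0.0061]
ee_rot: [-0.496, -3.102, -0.0]
contact_force: [-0.5, -0.4, -0.3]
gripper_width: 0.318
```

The opening reads 29.9 mm, which is less than the 38 mm knob, so the grasp is wrong. Looking.

```bash
python3 - <<'E'
from h import *
a=cap('wrist'); b=cap('side')
f=b['frame'][190:310,190:350]
cv2.imwrite('pics/w2.png',np.hstack([a['frame'][120:420,160:560],cv2.resize(f,(400,300))])[:,:,::-1])
for o in redtop(a,.026): print(o)
s,p,M=st(); print(s['gripper_width'],s['contact_force'],p)
E
```

```text
(3106.5, array([317.6373057 , 273.69948187]), array([0.50345483, 0.09285664]), array([0.04105572, 0.03606157]))
0.32250640320951224 [0.63907419 0.02463976 0.31460214] [0.50751711 0.0924831  0.00612865]
```

View pics/w2.png

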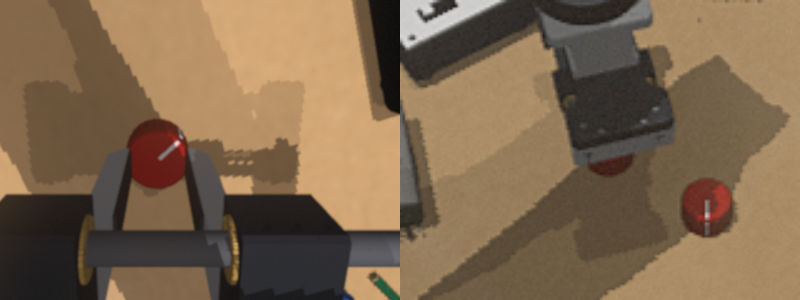

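```bash
python3 - <<'E'
from h import *
a=cap('wrist');s,p,M=st()
for n in ('wrist','side'):
    c=cap(n)
    x,e=rim(c,.026,[.503,.092,.02]); print(n,x,e,white(c,.026,x),'TCP px',proj(c,p),'top px',proj(c,[*p[:2],.026]), 'in tool',M.T@(np.r_[x,.026]-p))
    f=[]
    for dx in (-8,8):
        for dy in (-15,15): f.append(proj(c,p+M@np.array([dx,dy,-20])/1e3).round().tolist())
    print(f)
E
```

```text
wrist [0.50495458 0.09211296] 0.0018273712265308977 (76, np.float64(106.77200477175177), np.float64(0.010246158470409222)) TCP px [319.13854107 269.08578443] top px [319.23895011 280.58473349] in tool [ 0.00231476 -0.001168   -0.01986939]
[[294.0, 294.0], [345.0, 293.0], [293.0, 268.0], [345.0, 268.0]]
side [0.53896317 0.00262823] 0.0012353930791595775 (12, np.float64(-125.29448098989067), np.float64(0.008100916735945993)) TCP px [273.13539812 250.12267841] top px [272.46914997 244.74915775] in tool [-0.05787865 -0.07560493 -0.01987341]
[[278.0, 250.0], [275.0, 237.0], [270.0, 252.0], [267.0, 239.0]]
```

Geometry in the wrist view says the knob is centred to 2–3 mm and the visible finger gap (58 px) matches the knob's width (59 px), which conflicts with the reading. Test: command a smaller opening and see whether the fingers stop.

Request:
carry_out:
  slide:
    - [0, 0, 0]
    - [0, 0, 0]
    - [0, 0, 0]
    - [0, 0, 0]
  yaw: [0, 0, 0, 0]
  grip: 20
  newtons: 20

```text
time_s: 4.62
eef_pos: [0.5075, 0.0925, 0.0062]
ee_rot: [-0.496, -3.102, -0.0]
contact_force: [-0.3, 0.2, -0.7]
gripper_width: 0.216
```

```bash
python3 - <<'E'
from h import *
a=cap('wrist'); cv2.imwrite('pics/w3.png',cv2.resize(a['frame'][200:340,220:420],None,fx=4,fy=4)[:,:,::-1])
x,e=rim(a,.026,[.503,.092,.02]); print(x,e)
E
```

```text
[0.50489752 0.09285314] 0.005004390267720522
```

View pics/w3.png

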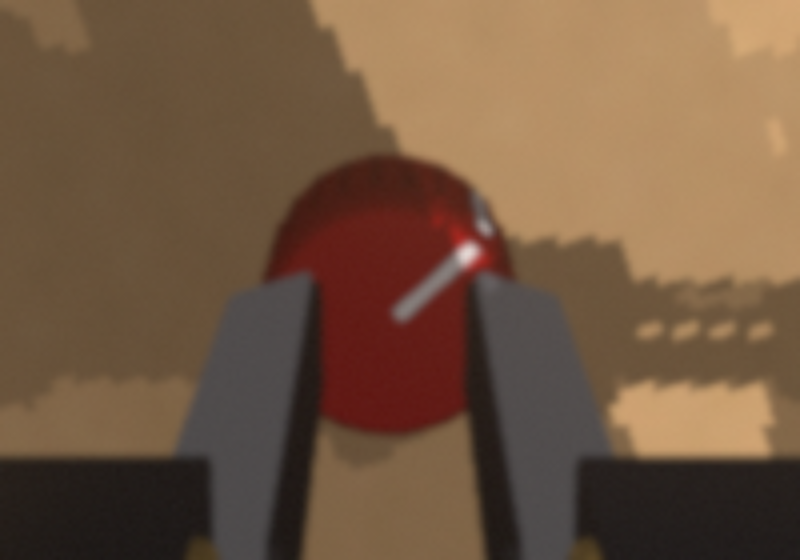

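The picture shows the fingers (inner tips at crop (310,275) and (480,275)) over the knob's top. They occlude its edges and the knob is undisturbed. So the tips are really higher than the 6 mm reported. I'll open and feel downward gently.

Request:
carry_out:
  slide:
    - [0, 0, 0]
    - [0, 0, 0]
    - [0, 0, 0]
    - [0, 0, 0]
    - [0, 0, 0]
    - [0, 0, 0]
    - [0, 0, 1]
    - [0, 0, 1]
    - [0, 0, 1]
    - [0, 0, 0]
  yaw: [0, 0, 0, 0, 0, 0, 0, 0, 0, 0]
  grip: 60

```text
time_s: 5.5
eef_pos: [0.5074, 0.0925, 0.0029]
ee_rot: [-0.496, -3.102, 0.0]
contact_force: [0.5, 1.1, 0.3]
gripper_width: 0.637
```

Request:
carry_out:
  slide:
    - [0, 0, 1]
    - [0, 0, 1]
    - [0, 0, 1]
    - [0, 0, 0]
    - [0, 0, 0]
  yaw: [0, 0, 0, 0, 0]

```text
time_s: 5.92
eef_pos: [0.5075, 0.0925, 0.0001]
ee_rot: [-0.496, -3.102, 0.0]
contact_force: [0.6, 0.4, 0.4]
gripper_width: 0.641
```

Request:
carry_out:
  slide:
    - [0, 0, 1.5]
    - [0, 0, 1.5]
    - [0, 0, 1.5]
    - [0, 0, 1.5]
    - [0, 0, 0]
    - [0, 0, 0]
  yaw: [0, 0, 0, 0, 0, 0]

```text
time_s: 6.42
eef_pos: [0.5074, 0.0925, -0.006]
ee_rot: [-0.496, -3.102, 0.0]
contact_force: [-0.7, 0.2, 0.6]
gripper_width: 0.639
```

```bash
python3 - <<'E'
from h import *
s,p,M=st(); print(p,s['contact_force'],s['joint_pos'])
a=cap('wrist'); cv2.imwrite('pics/w4.png',cv2.resize(a['frame'][180:360,200:440],None,fx=3,fy=3)[:,:,::-1])
b=cap('side'); print(b['world_from_camera'][2,3], a['world_from_camera'][:3,3]-p)
E
```

```text
[ 0.50739006  0.09247764 -0.00599264] [-0.6818881   0.24622087  0.59266359] [-0.26232064  0.73686222  0.04164044  2.03183226 -0.07659522  0.37469359
  1.09380546]
0.8567084505811808 [-0.06884997  0.02194875  0.20415014]
```

View pics/w4.png

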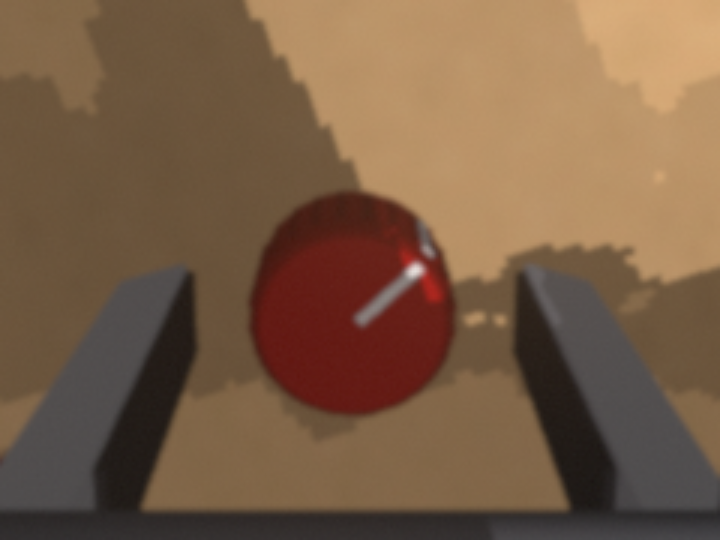

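The view shows the knob (centre ≈(317,288)) centred between the tips (tip edges at rows 270–297, columns 263 and 373). The apparent scales put the real tips ~20 mm above the reported TCP, only a few mm below the knob's top, and z=-6 mm gives no contact. So I treat the tips as ~20 mm behind the reported point, and continue down by feel.

Request:
carry_out:
  slide:
    - [0, 0, 1]
    - [0, 0, 1]
    - [0, 0, 1]
    - [0, 0, 1]
    - [0, 0, 1]
    - [0, 0, 0]
    - [0, 0, 0]
  yaw: [0, 0, 0, 0, 0, 0, 0]

```text
time_s: 7.1
eef_pos: [0.5074, 0.0925, -0.0109]
ee_rot: [-0.496, -3.102, 0.0]
contact_force: [0.7, 0.1, -0.5]
gripper_width: 0.635
```

Request:
carry_out:
  slide:
    - [0, 0, 1]
    - [0, 0, 1]
    - [0, 0, 1]
    - [0, 0, 0]
    - [0, 0, 0]
  yaw: [0, 0, 0, 0, 0]

```text
time_s: 7.52
eef_pos: [0.5075, 0.0925, -0.0139]
ee_rot: [-0.496, -3.102, 0.0]
contact_force: [-0.1, -0.3, 0.9]
gripper_width: 0.64
```

Still no contact. Closing here to see whether the knob is caught.

Request:
carry_out:
  slide:
    - [0, 0, 0]
    - [0, 0, 0]
    - [0, 0, 0]
    - [0, 0, 0]
    - [0, 0, 0]
    - [0, 0, 0]
  yaw: [0, 0, 0, 0, 0, 0]
  grip: 30
  newtons: 20

```text
time_s: 8.02
eef_pos: [0.5075, 0.0925, -0.0138]
ee_rot: [-0.496, -3.102, -0.0]
contact_force: [-0.6, -0.1, 0.2]
gripper_width: 0.397
```

Opening 37.3 mm: the knob is gripped. Lift, and compute the spindle from the two first views.

Request:
carry_out:
  slide:
    - [0, 0, -3]
    - [0, 0, -8]
    - [0, 0, -15]
    - [0, 0, -20]
    - [0, 0, -20]
    - [0, 0, -20]
    - [0, 0, -20]
    - [0, 0, -10]
    - [0, 0, 0]
  yaw: [0, 0, 0, 0, 0, 0, 0, 0, 0]

```text
time_s: 8.77
eef_pos: [0.5093, 0.0928, 0.1046]
ee_rot: [0.495, 3.098, 0.003]
contact_force: [0.4, 0.1, -0.6]
gripper_width: 0.393
```

```bash
python3 - <<'E'
from h import *
t=cap('top');s=cap('side')
print(meet(t,(183.8,296.0),s,(192.2,163.2)))
w=cap('wrist','w5.png'); S,p,M=st(); print(p,S['gripper_width'],S['contact_force'])
f=w['frame']; cv2.imwrite('pics/w5.png',np.hstack([cv2.resize(f[200:350,220:420],(400,300)),cv2.resize(f[:200,390:],(375,300))])[:,:,::-1])
E
```

```text
(array([0.46280541, 0.31801945, 0.07584583]), np.float64(0.001980396030837436))
[0.50682997 0.09241717 0.10149804] 0.39380794999992574 [-0.24245748 -1.04420352 -1.33729569]
```

View pics/w5.png

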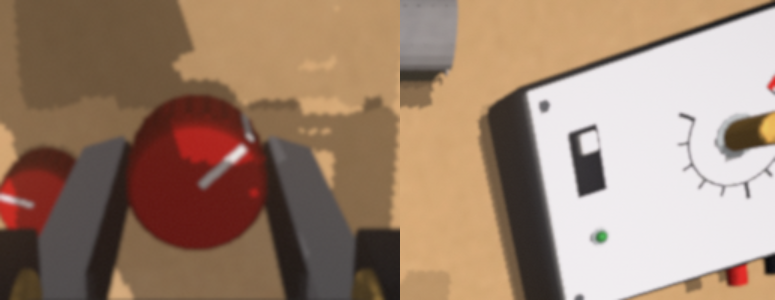

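Knob held (crop centre (197,170), pointer towards (245,150)). Spindle top from two views: (0.463, 0.318, 0.076); 2 mm ray gap, height within the expected 68–76 mm. Move so that the wrist camera sees both knob and spindle.

Request:
carry_out:
  slide:
    - [6.2, 20, 0]
    - [6.2, 20, 0]
    - [6.2, 20, 0]
    - [6.2, 20, 0]
    - [6.2, 20, 0]
    - [6.2, 20, 0]
    - [6.2, 20, 0]
    - [6.2, 20, 0]
    - [6.2, 20, 0]
    - [6.2, 20, 0]
    - [0, 0, 0]
    - [0, 0, 0]
  yaw: [0, 0, 0, 0, 0, 0, 0, 0, 0, 0, 0, 0]

```text
time_s: 9.92
eef_pos: [0.5095, 0.3025, 0.1004]
ee_rot: [-0.491, -3.101, 0.003]
contact_force: [-0.8, -0.8, -0.8]
gripper_width: 0.395
```

```bash
python3 - <<'E'
from h import *
w=cap('wrist'); S,p,M=st(); print(p,S['gripper_width'],S['contact_force'])
z=p[2]+.0398
x,e=rim(w,z,[*p[:2],z]); print('knob',x,e,'tool mm',(M.T@(np.r_[x,z]-p)*1e3).round(1),white(w,z,x), 'px',proj(w,[*x,z]))
# brass top: saturated yellow
f=cv2.cvtColor(w['frame'],cv2.COLOR_RGB2HSV)
m=((f[...,0]>15)&(f[...,0]<32)&(f[...,1]>140)&(f[...,2]>150)).astype(np.uint8)
n,l,sta,ce=cv2.connectedComponentsWithStats(m)
print([(sta[i].tolist(),ce[i].round(1)) for i in range(1,n) if sta[i,4]>30])
pj=proj(w,[.463,.318,.076]); print('pred spindle',pj)
u,v=pj.round().astype(int); u0=max(0,min(u-60,480)); v0=max(0,v-60)
cv2.imwrite('pics/w6.png',cv2.resize(w['frame'][v0:v0+120,u0:u0+160],None,fx=5,fy=5,interpolation=cv2.INTER_CUBIC)[:,:,::-1]); print(u0,v0)
E
```

```text
[0.50999084 0.30078064 0.10069381] 0.39303295465387167 [ 0.14618458 -0.77952505 -1.30772565]
knob [0.50700714 0.30264441] 0.0007659979078656705 tool mm [  3.5   0.7 -39.8] (84, np.float64(108.02798360993845), np.float64(0.012118164527194783)) px [318.01835662 290.24297246]
[]
pred spindle [319.70600228 187.57219419]
260 128
```

View pics/w6.png

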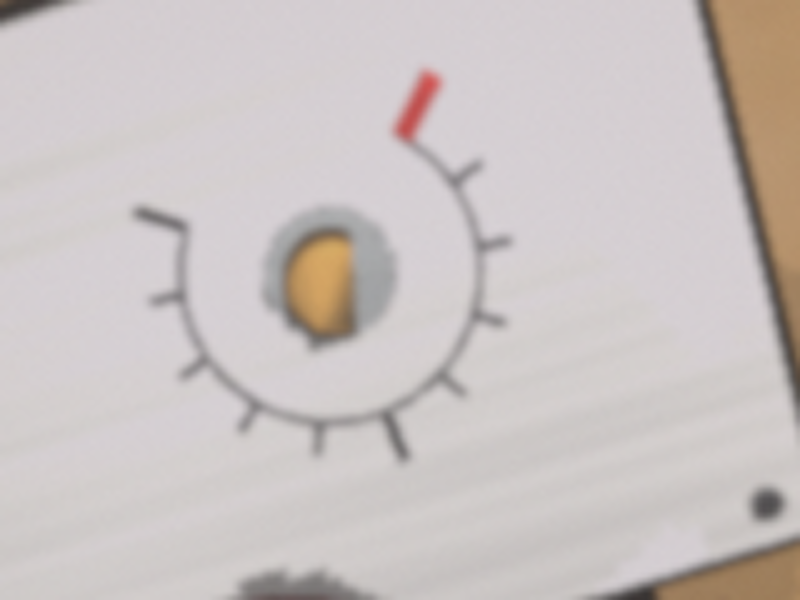

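Very clear view: brass spindle top centre at about full px (327,185), flat at its right side, facing image-right, i.e. ≈72° in world (63° clockwise of OFF, which is inside the given range). Comparing the target from each camera by relative measurement.

```bash
python3 - <<'E'
from h import *
t=cap('top');s=cap('side');w=cap('wrist');S,p,M=st();print('p',p)
z=.0745
a=cv2.cvtColor(cv2.imread('pics/top0.png'),cv2.COLOR_BGR2RGB);b=cv2.cvtColor(cv2.imread('pics/side0.png'),cv2.COLOR_BGR2RGB)
g=np.array([.5075,.0925])
for c,im,px in ((t,a,(183.8,296.0)),(s,b,(192.2,163.2))):
    c=dict(c,frame=im); k,e=rim(c,.026,[.508,.091,.026]); q=onz(c,*px,z)[:2]
    print('knob',k,e,'spindle',q,'target',g+q-k,'ptr',white(c,.026,k))
q=onz(w,326.9,184.8,z)[:2]; k,e=rim(w,p[2]+.0398,[*p[:2],p[2]+.04])
print('wrist spindle',q,'knob',k,'target',p[:2]+q-k, 'tool shift',M.T@np.r_[q-k,0]*1e3)
E
```

```text
p [0.51094438 0.2998967  0.10166967]
knob [0.50747185 0.08984694] 0.0008675379053845805 spindle [0.46377013 0.31805849] target [0.46379829 0.32071154] ptr (9, np.float64(104.41742985813994), np.float64(0.009046609576318214))
knob [0.50576441 0.08850067] 0.0014283026670400406 spindle [0.46219682 0.31959634] target [0.46393241 0.32359567] ptr (15, np.float64(103.22072120221604), np.float64(0.010838035615306663))
wrist spindle [0.46423174 0.32064569] knob [0.50807965 0.29998783] target [0.46709647 0.32055456] tool shift [4.81131391e+01 5.87472315e+00 4.50217140e-03]
```

Request:
carry_out:
  slide:
    - [8.5, 1, 0]
    - [8.5, 1, 0]
    - [8.5, 1, 0]
    - [8.5, 1, 0]
    - [8.5, 1, 0]
    - [8.5, 1, 0]
    - [0, 0, 0]
    - [0, 0, 0]
    - [0, 0, 0]
    - [0, 0, 0]
    - [0, 0, 0]
    - [0, 0, 0]
  yaw: [0, 0, 0, 0, 0, 0, 4, 4, 4, 3, 0, 0]

```text
time_s: 11.12
eef_pos: [0.4638, 0.3238, 0.1022]
ee_rot: [-0.893, -3.012, 0.0]
contact_force: [0.0, 0.3, -1.7]
gripper_width: 0.397
```

```bash
python3 - <<'E'
from h import *
w=cap('wrist');w=cap('wrist');S,p,M=st();print('p',p,'jaw',np.degrees(np.arctan2(M[1,1],M[0,1])),S['contact_force'],S['joint_pos'],S['time_s'],S['gripper_width'])
z=p[2]+.0398;k,e=rim(w,z,[*p[:2],z]);print(k,e,white(w,z,k),M.T@np.r_[k-p[:2],0])
E
```

```text
p [0.46402978 0.32370368 0.10221009] jaw 56.94589854766012 [-0.71756396  0.77279813  0.05927547] [-0.77276789  0.61403995  0.1757254   1.83800125 -0.15662939  0.70288777
  0.48515298] 11.2167 0.3980219995470617
[0.4614314  0.32469507] 0.000936704607137004 (72, np.float64(93.43616918873026), np.float64(0.012402434260184208)) [ 2.71857959e-03 -5.86299876e-04  2.18810512e-07]
```

Request:
carry_out:
  slide:
    - [-2.2, -1.6, 0]
    - [0, 0, 6]
    - [0, 0, 8]
    - [0, 0, 8]
    - [0, 0, 6]
    - [0, 0, 4]
    - [0, 0, 2]
    - [0, 0, 0]
    - [0, 0, 0]
  yaw: [0, 0, 0, 0, 0, 0, 0, 0, 0]

```text
time_s: 11.97
eef_pos: [0.4653, 0.3209, 0.0681]
ee_rot: [-0.896, -3.011, 0.0]
contact_force: [-0.8, -0.1, -0.3]
gripper_width: 0.396
```

Request:
carry_out:
  slide:
    - [0, 0, 1]
    - [0, 0, 1]
    - [0, 0, 1]
    - [0, 0, 0]
  yaw: [0, 0, 0, 0]

```text
time_s: 12.3
eef_pos: [0.4652, 0.321, 0.0651]
ee_rot: [-0.896, -3.011, -0.0]
contact_force: [0.7, -0.0, -0.5]
gripper_width: 0.396
```

Request:
carry_out:
  slide:
    - [0, 0, 1]
    - [0, 0, 1]
    - [0, 0, 0]
  yaw: [0, 0, 0]

```text
time_s: 12.55
eef_pos: [0.4652, 0.3208, 0.063]
ee_rot: [-0.896, -3.011, 0.0]
contact_force: [-0.7, 0.1, -1.0]
gripper_width: 0.398
```

Request:
carry_out:
  slide:
    - [0, 0, 1]
    - [0, 0, 1]
    - [0, 0, 0]
  yaw: [0, 0, 0]

```text
time_s: 12.8
eef_pos: [0.4652, 0.3208, 0.0609]
ee_rot: [-0.896, -3.011, 0.0]
contact_force: [-0.0, -0.1, -0.5]
gripper_width: 0.395
```

Request:
carry_out:
  slide:
    - [0, 0, 1]
    - [0, 0, 0.5]
    - [0, 0, 0]
  yaw: [0, 0, 0]

```text
time_s: 13.05
eef_pos: [0.4652, 0.3209, 0.0595]
ee_rot: [-0.896, -3.011, 0.0]
contact_force: [0.5, 0.1, -0.5]
gripper_width: 0.395
```

Request:
carry_out:
  slide:
    - [0, 0, 1]
    - [0, 0, 0.5]
    - [0, 0, 0]
  yaw: [0, 0, 0]

```text
time_s: 13.3
eef_pos: [0.4652, 0.3209, 0.058]
ee_rot: [-0.896, -3.011, 0.0]
contact_force: [-1.0, 0.6, -0.1]
gripper_width: 0.394
```

Request:
carry_out:
  slide:
    - [0, 0, 1]
    - [0, 0, 0.5]
    - [0, 0, 0]
  yaw: [0, 0, 0]

```text
time_s: 13.55
eef_pos: [0.4652, 0.3212, 0.0567]
ee_rot: [-0.896, -3.011, -0.0]
contact_force: [-0.5, 1.0, -0.3]
gripper_width: 0.393
```

Request:
carry_out:
  slide:
    - [0, 0, 1]
    - [0, 0, 0.5]
    - [0, 0, 0]
  yaw: [0, 0, 0]

```text
time_s: 13.8
eef_pos: [0.465, 0.3214, 0.0553]
ee_rot: [-0.896, -3.011, -0.001]
contact_force: [-0.7, 0.9, 3.3]
gripper_width: 0.394
```

Request:
carry_out:
  slide:
    - [0, 0, 0.5]
    - [0, 0, 0.5]
    - [0, 0, 0]
  yaw: [0, 0, 0]

```text
time_s: 14.05
eef_pos: [0.4649, 0.3216, 0.0545]
ee_rot: [-0.895, -3.011, -0.001]
contact_force: [-3.0, 2.4, 5.1]
gripper_width: 0.396
```

Contact on the countersink: the knob is being pushed along the tool's +x. Comply by 1.5 mm.

Request:
carry_out:
  slide:
    - [0.8, 0, 0]
    - [0.7, 0, 0]
    - [0, 0, 0]
  yaw: [0, 0, 0]

```text
time_s: 14.3
eef_pos: [0.464, 0.3219, 0.0541]
ee_rot: [0.896, 3.011, 0.0]
contact_force: [-1.6, 1.8, 2.8]
gripper_width: 0.393
```

Request:
carry_out:
  slide:
    - [0.6, 0, 0]
    - [0.4, 0, 0.5]
    - [0, 0, 0.5]
    - [0, 0, 0]
  yaw: [0, 0, 0, 0]

```text
time_s: 14.63
eef_pos: [0.4631, 0.322, 0.0528]
ee_rot: [-0.896, -3.011, 0.001]
contact_force: [-0.1, 1.6, -0.7]
gripper_width: 0.396
```

Request:
carry_out:
  slide:
    - [0.2, 0.4, 0.5]
    - [0, 0, 0.5]
    - [0, 0, 0.5]
    - [0, 0, 0]
  yaw: [0, 0, 0, 0]

```text
time_s: 14.97
eef_pos: [0.4634, 0.3225, 0.0518]
ee_rot: [0.896, 3.011, -0.0]
contact_force: [-1.0, 0.4, 2.5]
gripper_width: 0.396
```

Request:
carry_out:
  slide:
    - [0, 0, 0.5]
    - [0, 0, 0.5]
    - [0, 0, 0]
  yaw: [0, 0, 0]

```text
time_s: 15.22
eef_pos: [0.4635, 0.3225, 0.0511]
ee_rot: [0.897, 3.011, 0.0]
contact_force: [-2.0, -1.3, 5.5]
gripper_width: 0.396
```

Request:
carry_out:
  slide:
    - [0.5, -0.3, 0]
    - [0, 0, 0]
    - [0, 0, 0]
  yaw: [0, 0, 0]

```text
time_s: 15.47
eef_pos: [0.4634, 0.3225, 0.0512]
ee_rot: [0.897, 3.01, 0.001]
contact_force: [-1.7, -0.9, 5.8]
gripper_width: 0.393
```

Constrained in the bore and carrying ~6 N: seated at 7 mm. Turning clockwise slowly.

Request:
carry_out:
  slide:
    - [0, 0, 0]
    - [0, 0, 0]
    - [0, 0, 0]
    - [0, 0, 0]
    - [0, 0, 0]
  yaw: [2, 2, 2, 2, 2]

```text
time_s: 15.88
eef_pos: [0.463, 0.3223, 0.0511]
ee_rot: [1.158, 2.92, 0.0]
contact_force: [-0.6, -0.5, 6.1]
gripper_width: 0.395
```

Request:
carry_out:
  slide:
    - [0, 0, 0]
    - [0, 0, 0]
    - [0, 0, 0]
  yaw: [1.5, 1.5, 1]

```text
time_s: 16.13
eef_pos: [0.463, 0.3225, 0.0511]
ee_rot: [1.258, 2.878, 0.0]
contact_force: [-1.5, -0.9, 4.8]
gripper_width: 0.395
```

Request:
carry_out:
  slide:
    - [0, 0, 0]
    - [0, 0, 0]
    - [0, 0, 0]
  yaw: [1.5, 1.5, 1]

```text
time_s: 16.38
eef_pos: [0.463, 0.3226, 0.051]
ee_rot: [1.359, 2.832, 0.0]
contact_force: [-0.4, -0.6, 5.5]
gripper_width: 0.398
```

Request:
carry_out:
  slide:
    - [0, 0, 0]
    - [0, 0, 0]
    - [0, 0, 0]
  yaw: [1.5, 1.5, 1]

```text
time_s: 16.63
eef_pos: [0.4629, 0.3233, 0.0504]
ee_rot: [1.457, 2.783, 0.001]
contact_force: [0.3, 0.6, -0.7]
gripper_width: 0.393
```

Request:
carry_out:
  slide:
    - [0, 0, 0]
    - [0, 0, 0]
    - [0, 0, 0]
  yaw: [1.5, 1.5, 1]

```text
time_s: 16.88
eef_pos: [0.4629, 0.3232, 0.0505]
ee_rot: [1.553, 2.73, 0.001]
contact_force: [1.3, 3.2, -0.9]
gripper_width: 0.395
```

Request:
carry_out:
  slide:
    - [0, 0, 0]
    - [0, 0, 0]
    - [0, 0, 0]
  yaw: [1.5, 1.5, 1]

```text
time_s: 17.13
eef_pos: [0.4629, 0.3232, 0.0507]
ee_rot: [1.648, 2.675, 0.001]
contact_force: [0.5, 2.4, -0.7]
gripper_width: 0.394
```

It dropped (force went from 5.5 N to about 0) at roughly 22° of turn. Back off a few degrees to centre in the play, and go down.

Request:
carry_out:
  slide:
    - [0, 0, 0]
    - [0, 0, 0.5]
    - [0, 0, 0.5]
    - [0, 0, 0.5]
    - [0, 0, 0.5]
    - [0, 0, 0]
  yaw: [-2, -2, 0, 0, 0, 0]

```text
time_s: 17.63
eef_pos: [0.4629, 0.3231, 0.0488]
ee_rot: [1.551, 2.732, 0.001]
contact_force: [0.9, 3.2, 0.4]
gripper_width: 0.393
```

Request:
carry_out:
  slide:
    - [0, 0, 0.7]
    - [0, 0, 0.7]
    - [0, 0, 0.7]
    - [0, 0, 0]
  yaw: [0, 0, 0, 0]

```text
time_s: 17.97
eef_pos: [0.463, 0.3231, 0.0466]
ee_rot: [1.55, 2.732, 0.001]
contact_force: [2.5, 4.1, 0.2]
gripper_width: 0.392
```

Request:
carry_out:
  slide:
    - [0, 0, 0.7]
    - [0, 0, 0.7]
    - [0, 0, 0.7]
    - [0, 0, 0]
  yaw: [0, 0, 0, 0]

```text
time_s: 18.3
eef_pos: [0.4629, 0.3231, 0.0445]
ee_rot: [1.55, 2.732, 0.001]
contact_force: [2.3, 4.4, 1.0]
gripper_width: 0.4
```

Request:
carry_out:
  slide:
    - [0.6, 1, 0]
    - [0, 0, 0.7]
    - [0, 0, 0.7]
    - [0, 0, 0.6]
    - [0, 0, 0]
  yaw: [0, 0, 0, 0, 0]

```text
time_s: 18.72
eef_pos: [0.4629, 0.3232, 0.0421]
ee_rot: [-1.551, -2.732, 0.002]
contact_force: [1.3, 1.9, -0.6]
gripper_width: 0.397
```

Request:
carry_out:
  slide:
    - [0, 0, 0.5]
    - [0, 0, 0.5]
    - [0, 0, 0.5]
    - [0, 0, 0]
  yaw: [0, 0, 0, 0]

```text
time_s: 19.05
eef_pos: [0.4629, 0.3233, 0.041]
ee_rot: [-1.551, -2.732, 0.001]
contact_force: [-0.8, 1.2, 3.1]
gripper_width: 0.396
```

Request:
carry_out:
  slide:
    - [0, 0, 0.5]
    - [0, 0, 0.5]
    - [0, 0, 0]
  yaw: [0, 0, 0]

```text
time_s: 19.3
eef_pos: [0.463, 0.3233, 0.0405]
ee_rot: [-1.551, -2.732, 0.001]
contact_force: [-0.8, -0.0, 7.5]
gripper_width: 0.395
```

Home contact at z≈0.0405, 10.6 mm below the first seat (same press level), as expected. One more half mm to confirm firm seating, then release the press and turn back anticlockwise.

Request:
carry_out:
  slide:
    - [0, 0, 0.5]
    - [0, 0, 0.3]
    - [0, 0, 0]
    - [0, 0, 0]
  yaw: [0, 0, 0, 0]

```text
time_s: 19.63
eef_pos: [0.463, 0.3233, 0.0401]
ee_rot: [-1.551, -2.732, 0.0]
contact_force: [-0.5, -0.2, 10.6]
gripper_width: 0.398
```

Request:
carry_out:
  slide:
    - [0, 0, -0.5]
    - [0, 0, -0.5]
    - [0, 0, 0]
    - [0, 0, 0]
    - [0, 0, 0]
    - [0, 0, 0]
  yaw: [0, 0, -3, -3, -3, -3]

```text
time_s: 20.13
eef_pos: [0.4634, 0.3239, 0.0407]
ee_rot: [1.253, 2.881, 0.001]
contact_force: [-0.1, 0.4, 5.7]
gripper_width: 0.395
```

```bash
cat >> h.py <<'E'
def rep():
    cap('wrist');w=cap('wrist');S,p,M=st();z=p[2]+.0398;k,e=rim(w,z,[*p[:2],z])
    print('p',p,'jaw',np.degrees(np.arctan2(M[1,1],M[0,1])),S['contact_force'].round(1),S['wrist_torque'].round(2),'j7',S['joint_pos'][6],S['time_s'],'w',S['gripper_width'],'\nknob',k,e,white(w,z,k))
    return w,p,k
E
python3 -c "
from h import *
rep()"
```

```text
p [0.46339809 0.32379429 0.04069322] jaw 42.91356718050437 [-1.2  1.2  5.8] [ 0.24  0.1  -0.03] j7 0.33309313181541716 20.2333 w 0.39861688603630874 
knob [0.46022757 0.32470335] 0.0066817899403864775 (23, np.float64(76.98913920991562), np.float64(0.01462011818657992))
```

Request:
carry_out:
  slide:
    - [0, 0, -0.5]
    - [0, 0, 0]
    - [0, 0, 0]
    - [0, 0, 0]
    - [0, 0, 0]
    - [0, 0, 0]
    - [0, 0, 0]
    - [0, 0, 0]
    - [0, 0, 0]
  yaw: [-3, -3, -3, -3, -3, -3, -3, -3, 0]

```text
time_s: 20.98
eef_pos: [0.4632, 0.3238, 0.0409]
ee_rot: [-0.628, -3.078, -0.001]
contact_force: [1.2, 1.0, 4.1]
gripper_width: 0.392
```

Request:
carry_out:
  slide:
    - [0, 0, 0]
    - [0, 0, 0]
    - [0, 0, 0]
    - [0, 0, 0]
    - [0, 0, 0]
    - [0, 0, 0]
    - [0, 0, 0]
  yaw: [-3, -3, -3, -3, -3, -3, 0]

```text
time_s: 21.57
eef_pos: [0.463, 0.3237, 0.0408]
ee_rot: [-0.141, -3.138, -0.0]
contact_force: [-0.9, 0.5, 5.5]
gripper_width: 0.397
```

```bash
python3 -c "
from h import *
w,p,k=rep()
cv2.imwrite('pics/w7.png',cv2.resize(w['frame'][180:340,210:430],None,fx=3.6,fy=3.6,interpolation=cv2.INTER_CUBIC)[:,:,::-1])"
```

```text
p [0.46305157 0.32365397 0.04080016] jaw 84.69719897264844 [-0.7  1.5  4.6] [0.33 0.18 0.05] j7 0.8352692775631275 21.6667 w 0.3957149888217861 
knob [0.45983174 0.32323698] 0.0011309207309636111 (106, np.float64(118.08390733220918), np.float64(0.011195175037415177))
```

View pics/w7.png

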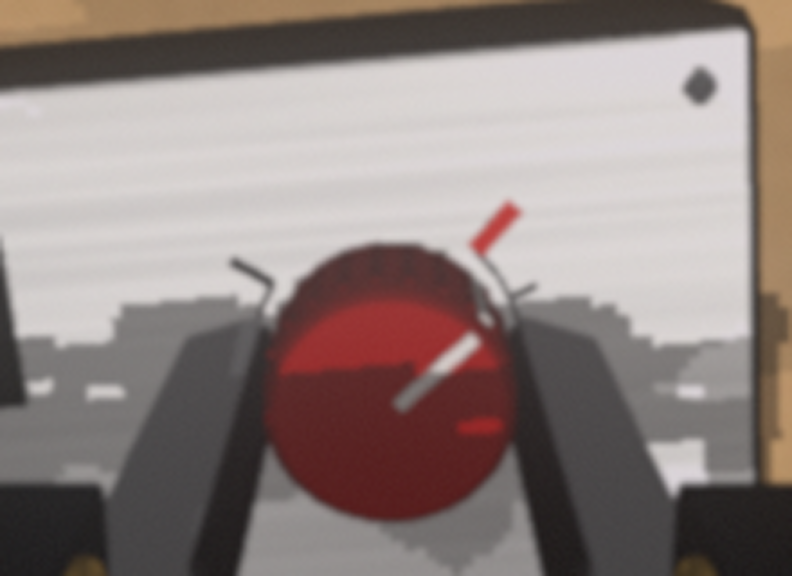

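The view shows the knob down at the plate, pointer from crop (400,405) to (478,340), OFF mark from (478,250) to (515,207). Computing both directions from their endpoints.

```bash
python3 -c "
from h import *
w=cap('wrist')
f=lambda u,v,z:onz(w,210+u/3.6,180+v/3.6,z)[:2]
for z in (.078,.0803,.083):
  a,b=f(400,405,z),f(478,340,z);d=b-a;print('pointer',z,np.degrees(np.arctan2(d[1],d[0])),np.linalg.norm(d),b)
for z in (.05,.052,.054):
  a,b=f(478,250,z),f(515,207,z);d=b-a;print('off',z,np.degrees(np.arctan2(d[1],d[0])),np.linalg.norm(d),a)
v,u=np.nonzero((lambda g:(g[...,1]<110)&(g[...,2]>115))(cv2.cvtColor(w['frame'],cv2.COLOR_RGB2HSV)))
P=[onz(w,x,y,.0803)[:2] for x,y in zip(u,v) if 319<x<344.5 and 273<y<294]
P=np.array(P);l=cv2.fitLine(P.astype(np.float32)*1000,cv2.DIST_HUBER,0,.01,.01).ravel();print(len(P),np.degrees(np.arctan2(l[1],l[0])),np.ptp(P,0))
"
```

```text
pointer 0.078 126.620337070107 0.015188082258309856 [0.45389492 0.3368338 ]
pointer 0.0803 126.62033707010738 0.01497885387611615 [0.45302712 0.33673574]
pointer 0.083 126.62033707010708 0.014733237949193076 [0.4520084  0.33662064]
off 0.05 135.7175659317812 0.009480702301850927 [0.44862755 0.33921351]
off 0.052 135.71756593178097 0.009383443946438093 [0.44803535 0.33911608]
off 0.054 135.717565931781 0.00928618559102522 [0.44744315 0.33901865]
118 -53.255035 [0.00921647 0.01218658]
```

Request:
carry_out:
  slide:
    - [0, 0, 0]
    - [0, 0, 0]
    - [0, 0, 0]
    - [0, 0, 0]
    - [0, 0, -0.5]
    - [0, 0, -0.5]
    - [0, 0, 0]
  yaw: [-2, -2, -2, -2, -1, 0, 0]

```text
time_s: 22.3
eef_pos: [0.4629, 0.3235, 0.0413]
ee_rot: [0.102, -3.139, 0.001]
contact_force: [-0.3, 1.9, 0.3]
gripper_width: 0.394
```

```bash
python3 -c "
from h import *
w,p,k=rep()
cv2.imwrite('pics/w8.png',cv2.resize(w['frame'][180:340,210:430],None,fx=3.6,fy=3.6,interpolation=cv2.INTER_CUBIC)[:,:,::-1])
g=cv2.cvtColor(w['frame'],cv2.COLOR_RGB2HSV);v,u=np.nonzero((g[...,1]<110)&(g[...,2]>115))
P=np.array([onz(w,x,y,.0803)[:2] for x,y in zip(u,v) if np.hypot(x-332,y-283)<14]);l=cv2.fitLine(P.astype(np.float32)*1000,cv2.DIST_HUBER,0,.01,.01).ravel();print(len(P),np.degrees(np.arctan2(l[1],l[0])),np.ptp(P,0))
"
```

```text
p [0.46290287 0.32348302 0.04131707] jaw 93.77966158179728 [-0.5  0.8  0.3] [ 0.37  0.05 -0.06] j7 0.9447746039045888 22.4 w 0.4012018016736425 
knob [0.4596753  0.32269616] 0.0011387566155514237 (93, np.float64(127.80456349231882), np.float64(0.01166049127660554))
118 -42.72165 [0.01167788 0.01079766]
```

Pointer 137°, OFF 135.7°. No load. Release and rise.

Request:
carry_out:
  slide:
    - [0, 0, 0]
    - [0, 0, 0]
    - [0, 0, 0]
    - [0, 0, 0]
    - [0, 0, 0]
    - [0, 0, 0]
    - [0, 0, -3]
    - [0, 0, -8]
    - [0, 0, -15]
    - [0, 0, -20]
    - [0, 0, -25]
    - [0, 0, -25]
    - [0, 0, -20]
    - [0, 0, 0]
    - [0, 0, 0]
  yaw: [0, 0, 0, 0, 0, 0, 0, 0, 0, 0, 0, 0, 0, 0, 0]
  grip: 58

```text
time_s: 23.65
eef_pos: [0.464, 0.3243, 0.1593]
ee_rot: [-0.105, 3.137, 0.003]
contact_force: [-0.1, 0.8, -0.7]
gripper_width: 0.619
```

```bash
python3 -c "
from h import *
cap('wrist');w=cap('wrist');S,p,M=st();print(p,S['gripper_width'],S['time_s'],S['contact_force'])
u,v=proj(w,[.463,.322,.08]).round().astype(int);u0,v0=u-70,max(0,v-60);print(u0,v0)
cv2.imwrite('pics/w9.png',cv2.resize(w['frame'][v0:v0+110,u0:u0+140],None,fx=5,fy=5,interpolation=cv2.INTER_CUBIC)[:,:,::-1])
k,e=rim(w,.0803,[.463,.322,.08]);print('knob',k,e)
g=cv2.cvtColor(w['frame'],cv2.COLOR_RGB2HSV)
c=proj(w,[*k,.0803]);v,u=np.nonzero((g[...,1]<120)&(g[...,2]>110))
P=np.array([onz(w,x,y,.0803)[:2] for x,y in zip(u,v) if np.hypot(x-c[0],y-c[1])<22]);P=P[np.hypot(*(P-k).T)<.0175];l=cv2.fitLine(P.astype(np.float32)*1000,cv2.DIST_HUBER,0,.01,.01).ravel();print(len(P),np.degrees(np.arctan2(l[1],l[0])))
"
```

```text
[0.46266908 0.32333311 0.15724752] 0.6138263133437367 23.75 [-0.29111896  0.79654577 -0.37840473]
247 179
knob [0.45983403 0.32283194] 0.0011944782712717034
101 -43.837227
```

View pics/w9.png

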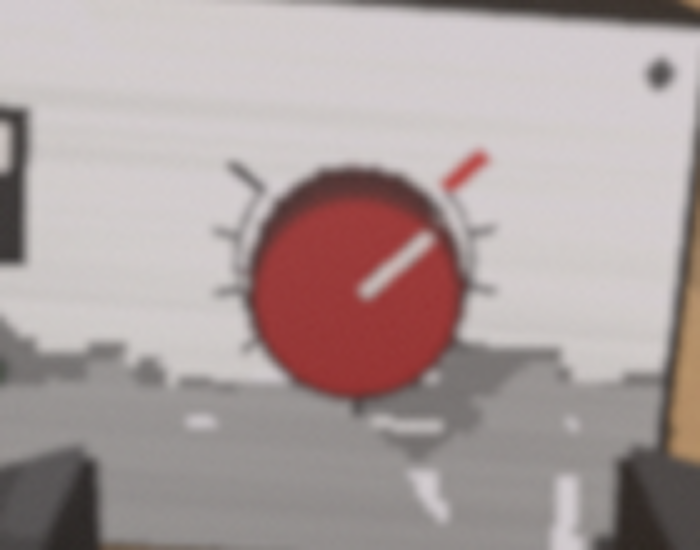

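The view shows the knob down in the scale ring, upright, pointer (360,295)→(435,237) parallel to the OFF mark (445,188)→(487,155), fingers clear. Handing in.

```bash
python3 -c "
from h import *
print(r.sign_off())"
```

```text
the job is handed in; nothing more can be done
None
```

The red knob is back on the spindle and turned to OFF. The fingers are open and clear of it, and I handed the job in at about 24 s. The hand-in reports no verdict, so the checks below are my own.

**What I did:** I took the leftmost red knob and seated it on the spindle at about 5 N. I turned it about 22° clockwise until the flats met and it dropped. I pressed it home, turned it back to OFF, let go and rose clear.

**Last checks:**
- **Seating:** the knob went 10.6 mm below its first seat, against 11 mm nominal. Its height clear of the plate was not measured directly after release.
- **Pointer:** it stands at about 136°, and the OFF mark at about 135.7°.
- **Load:** the highest wrist force I read was 10.6 N, in the final press. I only read the force at the end of each short move.
- **Other things:** the moves stayed clear of the van, the screwdriver and the tape roll. I did not re-measure where they stand at the end.

**What failed or disagreed:**
- **First grasp:** it closed above the knob, because the fingertips really sit about 20 mm above the TCP height the robot reports. I found the depth by feel and by camera, and the second grasp held.
- **Target position:** the cameras disagreed by up to 3–4 mm on where to place the knob. I corrected about 2.5 mm from the contact forces at the countersink.
- **Pointer angle:** my centroid-based estimates ran about 8–10° low, so I used a line fit for the final angle.

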